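Close the screw press on a glued doll plinth

TASK

A doll's display plinth has just been glued up and lies in the screw press, its small wooden block on top of its large one, under the raised platen. Close the press on it: push the spokes of the handle on top of the screw round clockwise (seen from above) with one finger, gripping nothing, until the platen bears down firmly on the plinth and the handle will not give to a firm push any more, then take the hand away and leave it clamped. Do not touch or shift the glued blocks, and leave the dolls, bottle and tools around the press where they are.

Things in the scene. Friction and masses are not known exactly. Their poses are not given: they have to be found in the camera images.
- press: bench screw press, bolted down: dark iron base 200 x 270 x 24 mm with a steel bed (top 30 mm up), two columns at its y = +-105 mm, an iron crosshead along y, 44 mm wide, 220 mm up (column nuts on it reach 226 mm), the screw upright through its middle. Origin under the base's centre on the table; z up
- platen: the pressing plate, 140 x 160 x 16 mm, guided on the columns; origin at the centre of its underside. It does not turn; it sinks 5 mm for each radian the handle turns clockwise and stays at whatever height it is left (the screw holds itself). Its underside has to come down onto the small block
- hub (a point): centre of the four-spoke handle on top of the screw, on the axis at mid-height of the spokes (about 280 mm up when open); it sinks with the platen. Nothing else stands at spoke height. Below the spokes: the hub (46 mm across, 18 mm down), the 24 mm screw, and the crosshead, about 40 mm below the spokes' mid-height when clamped
- ball (a point): centre of the 32 mm black ball at the end of one spoke, 105 mm from the axis. The four spokes are alike: level round steel bars 12 mm thick at right angles to one another, bare from 23 to 86 mm off the axis, each with such a ball
- wheel (a joint): turn of the handle in rad: 0 fully open, growing clockwise seen from above (closing). At 0 the spokes lie along the press's +-x and +-y, the ball point on +x; at q they are turned clockwise by q. On a spoke 80 mm off the axis free closing takes 3 to 5 N; on the plinth it stiffens over some 15 degrees, and 8 to 15 N there clamps well. It stays where it is left
- plinth_base: the large wooden block, 90 x 90 x 18 mm, lying loose on the press's bed; origin at the centre of its underside
- plinth_top: the small wooden block, 70 x 70 x 12 mm, lying loose (wet glue) on the large one; origin at the centre of its underside
- glue_bottle: bystander: white glue bottle with an orange nozzle, 54 mm across, 146 mm tall; origin under its centre
- doll_a: bystander: mouse doll in white with a black sombrero, 90 mm across the hat, 133 mm tall; origin under its centre
- doll_b: bystander: mouse doll in blue with a black sombrero, 90 mm across the hat, 133 mm tall; origin under its centre
- thread_cone: bystander: green cone of thread, 60 mm across, 110 mm tall; origin under its centre
- spare_plinth: bystander: finished two-step plinth standing on the table, 90 x 90 x 30 mm; origin under its centre
- scissors: bystander: scissors lying flat, 165 mm long; origin under the pivot
- tack_hammer: bystander: small hammer lying flat, 205 mm long, head to its +x; origin under the handle

How it is judged (in metres and radians):
At the end, for the whole second after the job is handed in: The platen presses on the small block with more than 30 N, the handle at rest; the small block is flat, within 6 mm of the middle of the large one, and both are within 8 mm of where they started (contact force between platen and plinth_top above 30 N and velocity of joint wheel between -0.05 and 0.05 rad/s and horizontal distance between plinth_top and plinth_base below 0.006 m and distance of each of plinth_top, plinth_base from where it was at the start of the episode below 0.008 m and angle between plinth_top's own z axis and vertical below 0.05 rad); the robot touches nothing.
It fails at once if the glued blocks are touched by the robot (contact force between any of the fingers, the arm and plinth_top above 0.5 N or contact force between any of the fingers, the arm and plinth_base above 0.5 N).
It fails at once if a glued block is shifted or lifted by more than 10 mm (distance of any of plinth_top, plinth_base from where it was at the start of the episode above 0.01 m).
It fails at once if a bystander is shifted, lifted or knocked over (more than 20 mm or 0.3 rad) (distance of any of glue_bottle, doll_a, doll_b, thread_cone, spare_plinth, scissors, tack_hammer from where it was at the start of the episode above 0.02 m or angle between any of glue_bottle, doll_a, doll_b, thread_cone, spare_plinth, scissors, tack_hammer's own z axis and vertical above 0.3 rad).
It also fails if it takes over 51 s, if anything falls off the work surface, if the arm or the gripper's body presses on something with over 40 N, if the wrist force passes 120 N, or if a joint passes its speed limit or range.

ROBOT

A 6-joint arm with a two-finger parallel gripper is mounted at the origin on the work surface. World frame = base frame: x ahead of the robot, y to its left, z up, the work surface at z = 0. Lengths are in mm, angles in degrees, forces in N, time in s.
With the tool pointing down it reaches from about 300 to 850 mm from the base axis. Payload 4.2 kg.
Tool frame: the origin (TCP) lies on the centre line of the jaws, within the pads' length; the fingertips stand 14 mm ahead of it and the grasp point (between the pads) lies 5 mm behind it (env.finger_overhang is the z of the fingertips in the tool frame, in mm); z points along the fingers, y is the line along which they close (so a half turn about z gives the same grasp; the last joint's range is limited). The gripper opens to 91 mm and grips with 3 to 60 N. Pads are 32 mm wide; open, the fingers measure 118 mm over their backs; the gripper's body (76 mm by 178 mm) begins 60 mm behind the grasp point.
Start: joints at [67.38, 18.312, 89.639, -0, 72.044, -1.146], TCP at [210.504, 535.102, 191.976] pointing down, gripper open.
Joint ranges: [-177.97, 177.97], [-48.28, 115.42], [12.27, 149.76], [-77.06, 257.06], [2.81, 150.46], [-146.56, 146.56]. Speed limits (degrees/s): [147.25, 147.25, 180, 180, 180, 180].

INTERFACE

Orientations are given as [roll, pitch, yaw] about the fixed x, y, z axes, in that order (R = Rz(yaw) Ry(pitch) Rx(roll)).
In Python, from workcell import sensors, viewer, env gives the robot as it stands. The module is installed in compiled form; this text tells all that it offers.
- The arm moves only by the tool step_arm, never from a script. Its argument "plan" is one flat list of numbers, 6 for each row, row after row: the shift along the tool's x, y, z in cm, then the turn, a rotation vector about the tool's x, y, z in rad. In form: [x, y, z, wx, wy, wz, x, y, z, wx, wy, wz, ...]. A call has 1 to 5 rows; each row shifts and turns the commanded pose from where the row before left it, along the tool's axes as they then stand; what a row does not reach is not made up. A row lasts 1/12 s, in which the tool goes at most 41.7 mm and 7.16 degrees, less where a joint would pass 70% of its speed; a pose out of reach is approached as far as the arm can. A call is refused whole if a number of a shift passes 4.17 or a number of a turn 0.125, either way. A call with a gripper value outside its range is refused whole. "hand" is the finger opening in cm, from 0 to 9.12, set as the call begins (left out, the last holds). The fingers move at their own pace and stop on an object; "newtons" is the grip in N (left out, the last holds). Time passes only in rows, so rows that do not move let the fingers close. It gives the time, the measured TCP pose, the force, the opening and the grip force at its end, in the units of the state.
- sensors.state(): the state, without advancing time (a new reading comes with each control period).
- viewer.grab_frame(name): name is "scene" or "top" or "wrist"; returns a dict with "img" (400x640x3 uint8, red, green, blue), "fx", "fy", "cx", "cy" (pixels), "position" and "attitude" of the camera in the world. Camera axes: x right, y down, z forward; pixel columns grow to the right and rows downward; lengths in mm; the calibration is good to about 2 mm. A picture is of the moment at which its call begins. There is no depth.
- env.job_done(): hands the job in; it is judged then, once.
Trained networks look in a picture, given as the dict that the camera call returned (one of the last four; its "shot" number tells which), for a name from the list of things; names that differ only in an ending like _2 or _b are one class to them, and where a whole thing is asked for, a point or a joint stands for the part that bears it (a point fixed in the world has none). Each returns a list of dicts, best first, with "score" (0 to 1); they miss things now and then, are a little off and sometimes report something else, mostly with a low value. They report only what shows in the picture. A call takes as long as a camera call.
- viewer.boxes_of(name, picture): "location" ([column, row] in pixels, amid what is visible of it).
- viewer.pinpoint(name, picture): "location" ([column, row] in pixels: a listed point, or the origin of a listed thing).
The state is a dict: "time_s": time; "qpos": joint angles; "qvel": joint speeds; "effort": joint torques, N m; "ee_pos": TCP position; "ee_rot": TCP orientation; "force": force on the tool from outside, world axes, zero at the start; "torque": the same for the moment, N m; "gripper_width": finger opening in mm; "gripper_force": force on a finger pad.
Only numpy, scipy, OpenCV 4.12 (cv2) and the standard library are available. Lean on these libraries where they do the work, as an engineer would, in place of code of your own. Each camera call takes 0.05 s, during which the arm holds its last target. There are 200 camera calls.

## Working session

There is one attempt and no reset: what is moved stays moved. The work goes in short steps, Python scripts to look and compute and a tool call to move; the robot and the scene stay as the last step left them, time stands still between calls to the robot, and variables do not carry over. Pictures are saved under pics/ and viewed, at most 10 in all, crops included, and the job is handed in when it is done.

Besides the shell and the picture viewer there is one more tool, called after "Call:" by a JSON object that holds its "method" and its "body". step_arm: Moves the arm, as the interface text tells. Its arguments: {"type":"object","properties":{"plan":{"type":"array","items":{"type":"number"}},"hand":{"type":"number"},"newtons":{"type":"number"}},"required":["plan"]}

```bash
mkdir -p pics
cat > h.py <<'E'
from workcell import sensors, viewer, env
import numpy as np, cv2
from scipy.spatial.transform import Rotation as R
def rot(a):
    a=np.array(a,float)
    return a if a.shape==(3,3) else (R.from_quat(a).as_matrix() if a.size==4 else R.from_euler('xyz',a,degrees=True).as_matrix())
def ray(p,px):
    d=rot(p['attitude'])@np.array([(px[0]-p['cx'])/p['fx'],(px[1]-p['cy'])/p['fy'],1]); return np.array(p['position'],float),d
def atz(p,px,z):
    o,d=ray(p,px); return o+d*(z-o[2])/d[2]
def tri(obs):
    A=np.zeros((3,3));b=np.zeros(3)
    for p,px in obs:
        o,d=ray(p,px);d=d/np.linalg.norm(d);M=np.eye(3)-np.outer(d,d);A+=M;b+=M@o
    return np.linalg.solve(A,b)
def save(p,n): cv2.imwrite('pics/'+n,p['img'][:,:,::-1])
E
python3 - <<'E'
from h import *
print(sensors.state())
P={}
for n in('scene','top'):
    p=P[n]=viewer.grab_frame(n); save(p,n+'1.png'); print(n,p['position'],p['attitude'],p['fx'])
    for k in('hub','ball','press','platen','plinth_top'):
        print(k,[(np.round(d['location']),round(d['score'],2)) for d in viewer.pinpoint(k,p)[:4]])
h=[(P[n],viewer.pinpoint('hub',P[n])[0]['location']) for n in P]
print('hub',tri(h),atz(*h[1],280))
b=[(P[n],viewer.pinpoint('ball',P[n])[0]['location']) for n in P]
print('ball',tri(b),[atz(*x,280) for x in b])
print('press',[atz(P[n],viewer.pinpoint('press',P[n])[0]['location'],0) for n in P])
E
```

```text
{'time_s': 0.0, 'qpos': array([ 6.73790450e+01,  1.83523985e+01,  8.97076815e+01,  1.05713869e-03,
        7.20412817e+01, -1.14643417e+00]), 'qvel': array([-0.04000408,  0.06979822,  0.02015014,  0.03233182,  0.06624068,
        0.08243708]), 'effort': array([ 1.98795322e-03, -4.12480187e+01, -2.31980073e+01,  7.28950510e-02,
        4.59546433e-02, -1.35518185e-04]), 'ee_pos': array([210.29077488, 534.58577133, 191.1040608 ]), 'ee_rot': array([-1.79898679e+02, -3.03286904e-03,  1.58525150e+02]), 'force': array([-0.26508737,  1.25937345, -0.84950209]), 'torque': array([ 0.00523906, -0.04693823, -0.09221429]), 'gripper_force': 0.0, 'gripper_width': 91.26191527239602}
scene [1434.22824301 -181.80930943  733.4479919 ] [-1.21459651e+02 -7.30337876e-02  7.32853653e+01] 438.4312909484447
hub [(array([278., 175.]), 0.86)]
ball [(array([249., 196.]), 0.63)]
press [(array([282., 268.]), 0.9)]
platen [(array([280., 247.]), 0.56), (array([156., 307.]), 0.25)]
plinth_top []
top [ 472.19202446   50.35283139 1472.45211752] [-177.08627261    0.74686841  -91.10000877] 417.31132295489255
hub [(array([352., 169.]), 0.56)]
ball [(array([377., 144.]), 0.62), (array([408., 164.]), 0.53)]
press [(array([346., 180.]), 0.7), (array([298., 204.]), 0.6)]
platen [(array([351., 181.]), 0.89)]
plinth_top [(array([350., 180.]), 0.38)]
hub [613.33783051 -30.66110447 278.45773248] [613.80907641 -27.24318815 280.        ]
ball [ 684.42052998 -103.8047433   278.64295394] [array([ 685.9088094 , -106.31643808,  280.        ]), array([ 684.51135801, -101.27915651,  280.        ])]
press [array([595.42259162, -32.10611733,   0.        ]), array([609.42797353, -25.50260157,   0.        ])]
```

View pics/scene1.png

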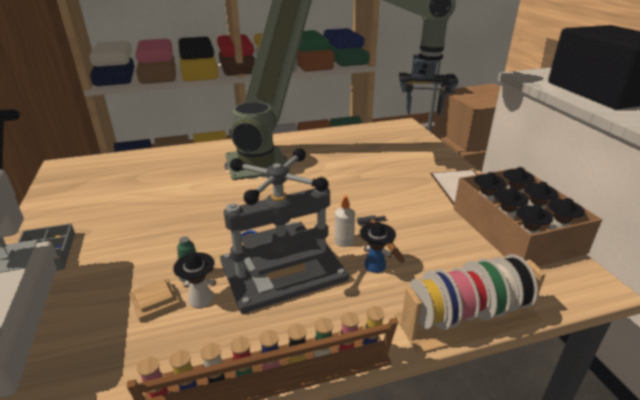

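View pics/top1.png

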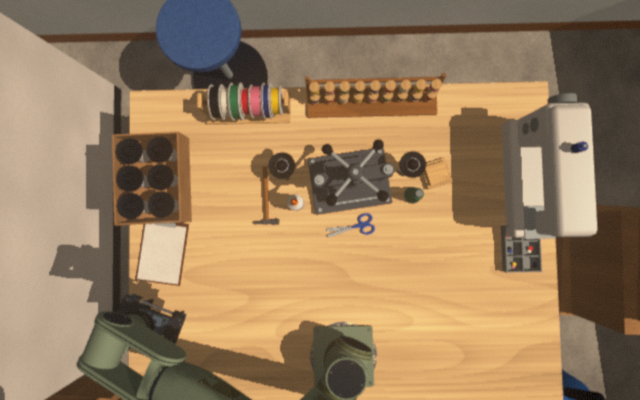

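The scene view shows the press amid the bystanders, with its hub at about (278,175). In the top view the hub is at about (355,171) and the balls at about (378,145), (327,149), (332,198) and (388,191), so the spokes lie near ±45° and ±135° in the world. The two-view hub estimate of (613,-30,278) fits the expected height. I'll close the fingers, rise and turn to yaw 180.

Call:
{"method": "step_arm", "body": {"plan": [0,0,-4,0,0,-0.125,0,0,-4,0,0,-0.125,0,0,-4,0,0,-0.125,0,0,-4,0,0,0,0,0,0,0,0,0], "hand": 0}}

```text
time_s: 1.32
ee_pos: [211.6, 537.8, 361.0]
ee_rot: [179.1, 0.4, -180.0]
force: [0.2, 0.4, 0.9]
gripper_width: 60.8
gripper_force: 0.0
```

Call:
{"method": "step_arm", "body": {"plan": [-2,-3.5,0,0,0,0,-2,-3.5,0,0,0,0,-2,-3.5,0,0,0,0,-2,-3.5,0,0,0,0,-2,-3.5,0,0,0,0]}}

```text
time_s: 1.73
ee_pos: [310.9, 358.4, 351.8]
ee_rot: [180.0, 0.0, -180.0]
force: [1.1, -0.6, 0.2]
gripper_width: 27.5
gripper_force: 0.0
```

Call:
{"method": "step_arm", "body": {"plan": [-2,-3.5,0,0,0,0,-2,-3.5,0,0,0,0,-2,-3.5,0,0,0,0,-2,-3.5,0,0,0,0,-2,-3.5,0,0,0,0]}}

```text
time_s: 2.15
ee_pos: [411.0, 183.3, 352.0]
ee_rot: [180.0, 0.0, -180.0]
force: [1.3, 0.2, 0.4]
gripper_width: 0.6
gripper_force: 0.0
```

Call:
{"method": "step_arm", "body": {"plan": [-2,-3.5,0,0,0,0,-2,-3.5,0,0,0,0,-2,-3.5,0,0,0,0,-2,-3.5,0,0,0,0,0,0,0,0,0,0]}}

```text
time_s: 2.57
ee_pos: [493.3, 39.3, 350.9]
ee_rot: [-179.8, 0.0, 179.6]
force: [-1.0, 0.6, -0.3]
gripper_width: 0.4
gripper_force: 0.0
```

Run:
```python
from h import *
p=viewer.grab_frame('wrist'); save(p,'w1.png'); print(p['position'],p['attitude'])
t=viewer.grab_frame('top')
for n,q in(('w',p),('t',t)):
  for k in('hub','ball'):
    print(n,k,[(np.round(d['location']),round(d['score'],2),np.round(atz(q,d['location'],279))) for d in viewer.pinpoint(k,q)[:4]])
```

```text
[427.76519977  38.7498851  543.88402852] [166.55604622   0.21664679  89.56276226]
w hub []
w ball []
t hub []
t ball [(array([379., 144.]), 0.76, array([ 684., -107.,  279.]))]
```

View pics/w1.png

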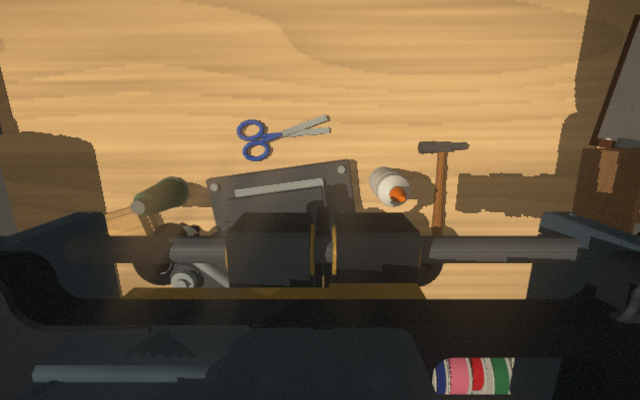

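The wrist view shows only the closed fingers at about (325,250), hiding the handle, with the scissors, bottle and hammer clear and undisturbed. I'll keep the two-view hub position (613,-29) and move to the gap on the robot's side.

Call:
{"method": "step_arm", "body": {"plan": [-2,-2.5,0,0,0,0,-2,-2.5,0,0,0,0,-2,-2.4,0,0,0,0,0,0,0,0,0,0,0,0,0,0,0,0]}}

```text
time_s: 3.28
ee_pos: [550.8, -28.3, 351.4]
ee_rot: [180.0, -0.1, -180.0]
force: [-0.1, 0.5, 0.3]
gripper_width: 0.6
gripper_force: 0.0
```

Call:
{"method": "step_arm", "body": {"plan": [0,0,3,0,0,0,0,0,3,0,0,0,0,0,2,0,0,0,0,0,1,0,0,0,0,0,0,0,0,0]}}

```text
time_s: 3.7
ee_pos: [548.7, -27.3, 260.2]
ee_rot: [180.0, -0.2, -179.9]
force: [-0.1, 1.3, 0.2]
gripper_width: 0.7
gripper_force: 0.0
```

Run:
```python
from h import *
p=viewer.grab_frame('scene'); cv2.imwrite('pics/s2.png',cv2.resize(p['img'][110:310,180:420,::-1],None,fx=3,fy=3))
print(sensors.state()['force'])
# circle rows: tool cm (x=-wx,y=+wy), R 62, from 180deg clockwise in 10deg steps
a=np.radians(np.arange(180,-121,-10)); w=6.2*np.c_[np.cos(a),np.sin(a)]
for i,d in enumerate(np.diff(w,axis=0)): print(180-10*(i+1),np.round([-d[0],d[1]],2))
```

```text
[-0.49252847 -0.25457244  0.11742681]
170 [-0.09  1.08]
160 [-0.28  1.04]
150 [-0.46  0.98]
140 [-0.62  0.89]
130 [-0.76  0.76]
120 [-0.89  0.62]
110 [-0.98  0.46]
100 [-1.04  0.28]
90 [-1.08  0.09]
80 [-1.08 -0.09]
70 [-1.04 -0.28]
60 [-0.98 -0.46]
50 [-0.89 -0.62]
40 [-0.76 -0.76]
30 [-0.62 -0.89]
20 [-0.46 -0.98]
10 [-0.28 -1.04]
0 [-0.09 -1.08]
-10 [ 0.09 -1.08]
-20 [ 0.28 -1.04]
-30 [ 0.46 -0.98]
-40 [ 0.62 -0.89]
-50 [ 0.76 -0.76]
-60 [ 0.89 -0.62]
-70 [ 0.98 -0.46]
-80 [ 1.04 -0.28]
-90 [ 1.08 -0.09]
-100 [1.08 0.09]
-110 [1.04 0.28]
-120 [0.98 0.46]
```

View pics/s2.png

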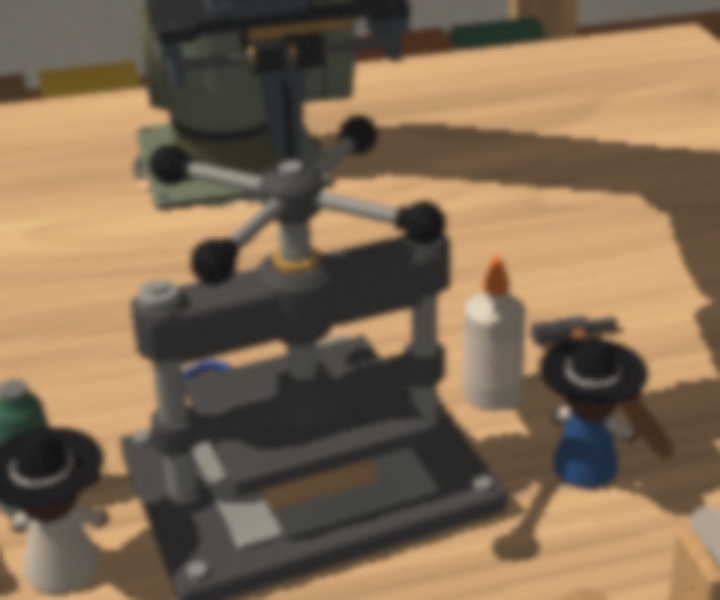

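The crop shows the fingers down between the two robot-side spokes, at crop (285,115), touching nothing. Now I'll sweep clockwise.

Call:
{"method": "step_arm", "body": {"plan": [-0.1,1.1,0,0,0,0,-0.3,1.0,0,0,0,0,-0.45,1.0,0,0,0,0,-0.6,0.9,0,0,0,0,-0.75,0.75,0,0,0,0]}}

```text
time_s: 4.17
ee_pos: [573.4, 20.3, 262.7]
ee_rot: [180.0, 0.1, -179.9]
force: [-0.9, -0.5, -0.1]
gripper_width: 0.2
gripper_force: 0.0
```

Call:
{"method": "step_arm", "body": {"plan": [-0.9,0.6,0,0,0,0,-1.0,0.45,0,0,0,0,-1.05,0.3,0,0,0,0,-1.1,0.1,0,0,0,0,-1.1,-0.1,0,0,0,0]}}

```text
time_s: 4.58
ee_pos: [625.5, 32.8, 261.6]
ee_rot: [180.0, -0.0, -180.0]
force: [-0.0, -0.0, 0.0]
gripper_width: 0.4
gripper_force: 0.0
```

Run:
```python
from h import *
p=viewer.grab_frame('scene'); cv2.imwrite('pics/s3.png',cv2.resize(p['img'][110:310,180:420,::-1],None,fx=3,fy=3))
print(sensors.state()['force'],sensors.state()['ee_pos'])
```

```text
[ 1.50378102  0.73540127 -0.34814936] [627.5047337   32.28115051 261.012649  ]
```

View pics/s3.png

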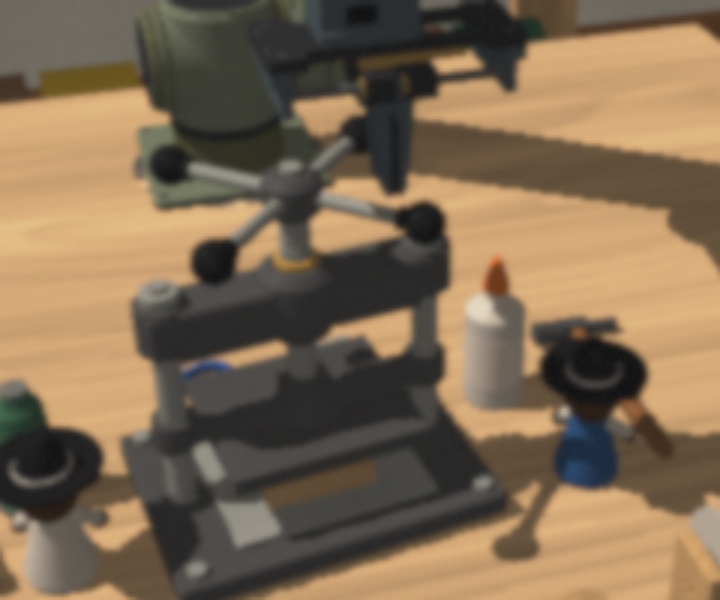

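Run:
```python
from h import *
p=viewer.grab_frame('scene'); t=viewer.grab_frame('top')
print(env.finger_overhang, sensors.state()['ee_pos'],sensors.state()['ee_rot'])
def proj(p,X):
    v=rot(p['attitude']).T@(np.array(X,float)-p['position']); return np.round([p['fx']*v[0]/v[2]+p['cx'],p['fy']*v[1]/v[2]+p['cy']],1)
e=sensors.state()['ee_pos']
for n,X in dict(tip=e-[0,0,14],tcp=e,hub=(613,-29,279),hub220=(613,-29,220),b134=(613-73,-29+75.5,279),b44=(613+75.5,-29+73,279),bm46=(613+73,-29-75.5,279),bm136=(613-75.5,-29-73,279)).items():
    q=proj(p,X); print(n,'scene',q,'crop',(q-[180,110])*3,'top',proj(t,X))
for k in('hub','ball','platen'):
  for c in(p,t): print(k,[(np.round(d['location'],1),round(d['score'],2)) for d in viewer.pinpoint(k,c)[:3]])
save(t,'t.png'); cv2.imwrite('pics/t2.png',cv2.resize(t['img'][110:250,260:440,::-1],None,fx=4,fy=4,interpolation=cv2.INTER_CUBIC))
```

```text
14.0 [624.88459049  32.21317637 261.08714732] [-1.79996929e+02 -6.62505597e-02 -1.79998155e+02]
tip scene [308.8 185.6] crop [386.4 226.8] top [331.  167.3]
tcp scene [308.7 180. ] crop [386.1 210. ] top [331.  166.7]
hub scene [279.8 174.2] crop [299.4 192.6] top [352.5 169.6]
hub220 scene [281.1 197.5] crop [303.3 262.5] top [351.2 171.9]
b134 scene [305.  155.4] crop [375.  136.2] top [326.7 195.5]
b44 scene [322.3 186.2] crop [426.9 228.6] top [326.5 144.1]
bm46 scene [250.1 196.4] crop [210.3 259.2] top [378.2 143.8]
bm136 scene [241.  163.2] crop [183.  159.6] top [378.7 195.4]
hub [(array([274.7, 171.7]), 0.55)]
hub [(array([351. , 173.6]), 0.84), (array([298.5, 201.6]), 0.25)]
ball [(array([250.3, 197.7]), 0.61)]
ball [(array([375.9, 143.2]), 0.8)]
platen [(array([281.2, 246.4]), 0.64), (array([284.8, 270.1]), 0.27)]
platen [(array([351.6, 178.9]), 0.69)]
```

View pics/t2.png

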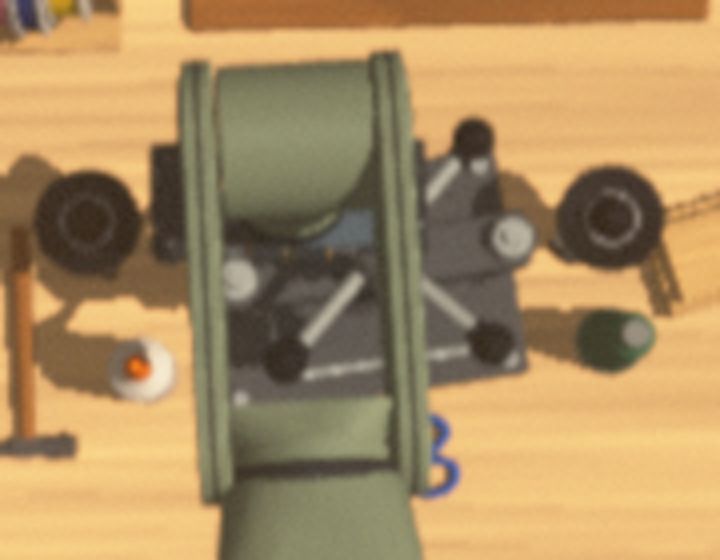

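The top crop shows the arm hiding the hub, with the balls still at their old places: crop (287,358) and (473,137). The handle has not turned, although the finger went past the spoke, so I'll zoom in on the fingertip.

Run:
```python
from h import *
p=viewer.grab_frame('scene'); cv2.imwrite('pics/s4.png',cv2.resize(p['img'][125:195,265:345,::-1],None,fx=8,fy=8,interpolation=cv2.INTER_CUBIC))
t=viewer.grab_frame('top')
# hub from ball midpoints seen in first pictures
print(tri([(p,(277,174.7)),(t,(355,172.3))]))
# individual balls scene+top
for s,q in(((321.3,184),(327,149)),((251,196.7),(378,145)),((236.7,164.3),(384,195.5)),((299,154),(332,198.5))): print(tri([(p,s),(t,q)]))
# the finger tip seen at crop s3 (392,190)
print('tip at z for plane y=32:',[atz(p,(180+392/3,110+190/3),z) for z in(247,275,285)])
```

```text
[605.7913055  -35.08643166 274.9088688 ]
[674.94900723  44.37914893 276.66100065]
[ 683.1801208  -103.34883571  276.49562436]
[ 537.20362332 -114.58386268  278.11947505]
[531.40364769  32.9110602  280.34678402]
tip at z for plane y=32: [array([571.53756668,  51.17937925, 247.        ]), array([621.19413704,  37.76852467, 275.        ]), array([638.92862645,  32.97893374, 285.        ])]
```

View pics/s4.png

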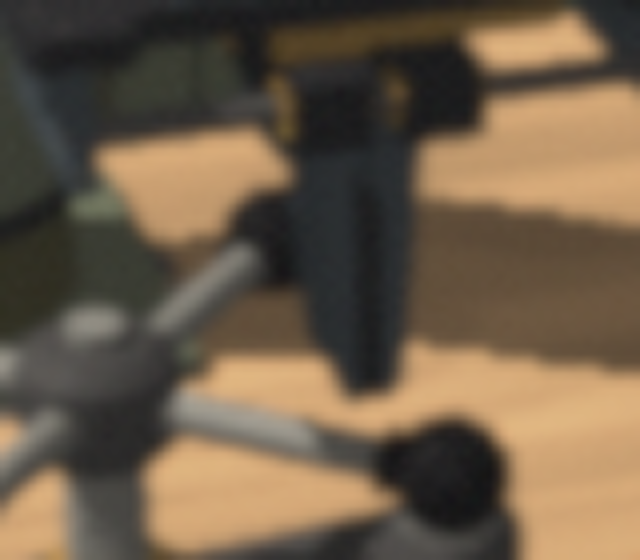

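Run:
```python
from h import *
p=viewer.grab_frame('scene')
def proj(p,X):
    v=rot(p['attitude']).T@(np.array(X,float)-p['position']); return np.round([p['fx']*v[0]/v[2]+p['cx'],p['fy']*v[1]/v[2]+p['cy']],1)
s=sensors.state();print(s['qpos'],s['ee_pos'],s['force'],s['gripper_width'])
for z in(178,192,257): print('start',z,proj(p,(210.5,535,z)))
for X in((641,32,247),(641,32,286),(625,32,326)): print(X,proj(p,X))
im=cv2.imread('pics/scene1.png')[60:145,385:475]; cv2.imwrite('pics/s1c.png',cv2.resize(im,None,fx=6,fy=6,interpolation=cv2.INTER_CUBIC))
w=viewer.grab_frame('wrist'); e=s['ee_pos']; print(w['position']-e,w['fx'],proj(w,e),proj(w,e-[0,0,14]))
```

```text
[ 1.89436869e+00  2.11022489e+01  7.54399267e+01  3.49640086e-03
  8.34404525e+01 -8.81171829e+01] [623.86744767  32.16241408 262.20494327] [ 0.28885773 -0.69846533 -0.15558866] 0.3302882649346968
start 178 [421.6 122.1]
start 192 [422.1 118.2]
start 257 [424.5  99.3]
(641, 32, 247) [310.7 189.2]
(641, 32, 286) [310.5 173.4]
(625, 32, 326) [308.2 153.3]
[-65.49782703  -1.79871201 193.04795854] 285.87678229204306 [325.3 220.4] [325.2 214.5]
```

View pics/s1c.png

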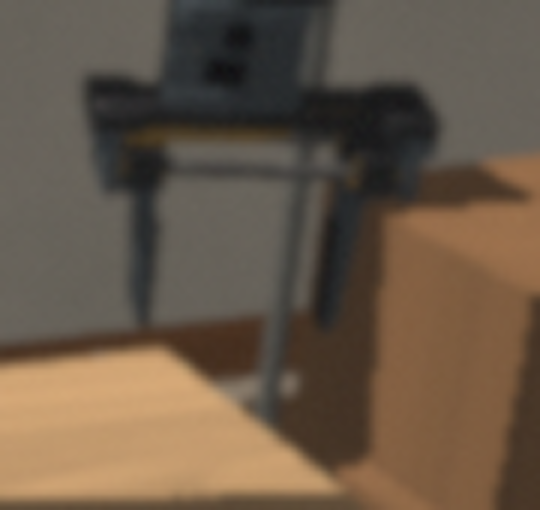

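The start-pose crop shows the open fingertips at full-frame row 114, where the stated tip would project to row 122. In the latest view the tip also stood about 35 mm above nominal (row 174 against 189). So the real tips sit about 30 mm higher than told and the finger passed over the spokes. The ball positions put the hub at (607,-35) and the spokes at 48.5° + 90°k. I'll back off a little and descend, watching the force.

Call:
{"method": "step_arm", "body": {"plan": [1,0,0,0,0,0,0.4,0,0,0,0,0,0,0,1,0,0,0,0,0,1,0,0,0,0,0,0.6,0,0,0]}}

```text
time_s: 5.65
ee_pos: [609.6, 32.2, 234.0]
ee_rot: [180.0, -0.1, -180.0]
force: [0.4, -0.2, -0.2]
gripper_width: 0.4
gripper_force: 0.0
```

Call:
{"method": "step_arm", "body": {"plan": [0,0,0,0,0,0,0,0,0,0,0,0]}}

```text
time_s: 5.82
ee_pos: [609.9, 32.2, 234.9]
ee_rot: [180.0, -0.1, -180.0]
force: [-0.4, 0.1, 0.7]
gripper_width: 0.4
gripper_force: 0.0
```

Call:
{"method": "step_arm", "body": {"plan": [-1.14,-0.14,0,0,0,0,-1.1,-0.34,0,0,0,0,-1.02,-0.52,0,0,0,0,-0.92,-0.69,0,0,0,0,0,0,0,0,0,0]}}

```text
time_s: 6.23
ee_pos: [652.2, 14.9, 235.1]
ee_rot: [180.0, -0.1, 180.0]
force: [-2.0, 1.4, -0.6]
gripper_width: 0.6
gripper_force: 0.6
```

```bash
cat > q.py <<'E'
from h import *
for n in('scene','top'):
    c=viewer.grab_frame(n)
    for k in('hub','ball'):
        for d in viewer.pinpoint(k,c)[:3]:
            X=atz(c,d['location'],275); v=X-[607,-35,275]; print(n,k,round(d['score'],2),np.round(X[:2]),'r',round(np.hypot(*v[:2])),'ang',round(np.degrees(np.arctan2(v[1],v[0]))))
s=sensors.state(); print(s['ee_pos'],s['force'])
E
python3 q.py
```

```text
scene hub 0.96 [606. -37.] r 2 ang -108
scene hub 0.25 [855. -81.] r 252 ang -10
scene ball 0.57 [ 653. -126.] r 102 ang -63
top hub 0.59 [605. -24.] r 11 ang 101
top ball 0.8 [ 653. -128.] r 104 ang -64
[652.04966217  15.391748   236.52182034] [-1.08812469 -0.3333529  -0.6183224 ]
```

The network now puts the ball at -63°, moved from -42°, so the handle is turning. Continue round.

Call:
{"method": "step_arm", "body": {"plan": [-0.78,-0.84,0.05,0,0,0,-0.63,-0.96,0.05,0,0,0,-0.45,-1.06,0.05,0,0,0,-0.26,-1.12,0.05,0,0,0,-0.06,-1.15,0.05,0,0,0]}}

```text
time_s: 6.95
ee_pos: [671.8, -31.9, 232.8]
ee_rot: [179.5, -0.3, -179.9]
force: [-4.0, 11.7, -1.4]
gripper_width: 0.9
gripper_force: 4.9
```

Call:
{"method": "step_arm", "body": {"plan": [0.14,-1.14,0.05,0,0,0,0.34,-1.1,0.05,0,0,0,0.52,-1.02,0.05,0,0,0,0.69,-0.92,0.05,0,0,0,0.84,-0.78,0.05,0,0,0]}}

```text
time_s: 7.37
ee_pos: [650.5, -82.6, 230.8]
ee_rot: [179.6, 0.3, -179.9]
force: [4.5, 8.4, -1.2]
gripper_width: 0.4
gripper_force: 3.6
```

Call:
{"method": "step_arm", "body": {"plan": [0.96,-0.63,0.05,0,0,0,1.06,-0.45,0.05,0,0,0,1.12,-0.26,0.05,0,0,0,0,0,0,0,0,0]}}

```text
time_s: 7.7
ee_pos: [629.7, -94.8, 231.2]
ee_rot: [179.5, 1.8, 180.0]
force: [29.6, 10.3, -10.2]
gripper_width: 0.3
gripper_force: 14.3
```

```bash
python3 q.py
```

```text
scene hub 0.58 [630. -41.] r 24 ang -14
scene ball 0.78 [516. -37.] r 91 ang -179
scene ball 0.53 [ 936. -277.] r 408 ang -36
top hub 0.78 [596. -22.] r 17 ang 129
top hub 0.22 [538. 229.] r 273 ang 105
top ball 0.85 [504. -32.] r 103 ang 178
top ball 0.62 [581. -24.] r 28 ang 158
[629.77498207 -94.85206323 231.13608016] [27.18906102  9.42221462 -7.95362443]
```

Run:
```python
from h import *
p=viewer.grab_frame('scene'); cv2.imwrite('pics/s5.png',cv2.resize(p['img'][135:305,210:350,::-1],None,fx=3.5,fy=3.5,interpolation=cv2.INTER_CUBIC))
print(sensors.state()['force'])
```

```text
[26.31367771 10.44246147 -7.34790702]
```

View pics/s5.png

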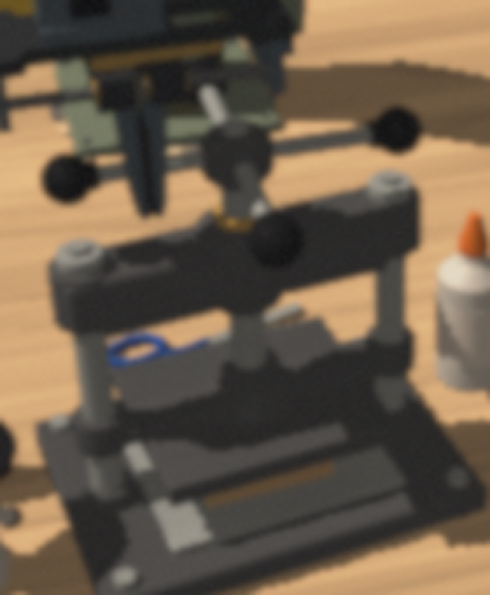

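The crop shows the finger on the -y spoke at crop (150,190), with its tip clear above the crosshead. The platen is down, with only a sliver of wood visible at (270,480). One more small push will confirm it has stalled.

Call:
{"method": "step_arm", "body": {"plan": [0.4,-0.1,0,0,0,0,0,0,0,0,0,0,0,0,0,0,0,0]}}

```text
time_s: 8.3
ee_pos: [629.5, -94.9, 231.3]
ee_rot: [179.5, 2.1, -179.9]
force: [36.2, 11.8, -11.3]
gripper_width: 0.9
gripper_force: 17.7
```

It holds: the force went up 10 N with no movement. Back off and rise.

Call:
{"method": "step_arm", "body": {"plan": [-1.2,0.2,0,0,0,0,-1.2,0.2,0,0,0,0,-0.6,0.1,0,0,0,0,0,0,0,0,0,0]}}

```text
time_s: 8.63
ee_pos: [644.0, -94.9, 229.1]
ee_rot: [-180.0, 0.0, -180.0]
force: [-0.8, -0.5, -0.9]
gripper_width: 0.7
gripper_force: 0.0
```

Call:
{"method": "step_arm", "body": {"plan": [0,0,-2,0,0,0,0,0,-3,0,0,0,0,0,-4,0,0,0,0,0,-4,0,0,0,0,0,-2,0,0,0]}}

```text
time_s: 9.05
ee_pos: [642.8, -95.6, 385.3]
ee_rot: [-179.9, 0.4, 180.0]
force: [0.5, 0.1, 1.3]
gripper_width: 0.1
gripper_force: 0.0
```

Call:
{"method": "step_arm", "body": {"plan": [3,2,0,0,0,0,3,2,0,0,0,0,3,2,0,0,0,0,3,2,0,0,0,0,0,0,0,0,0,0]}}

```text
time_s: 9.47
ee_pos: [517.0, -12.7, 381.3]
ee_rot: [179.9, -0.1, -179.9]
force: [-0.0, -0.1, 0.9]
gripper_width: 0.3
gripper_force: 0.0
```

Call:
{"method": "step_arm", "body": {"plan": [3,2,0,0,0,0,3,2,0,0,0,0,3,2,0,0,0,0,0,0,0,0,0,0,0,0,0,0,0,0]}}

```text
time_s: 9.88
ee_pos: [431.8, 45.0, 380.4]
ee_rot: [-180.0, 0.1, -179.9]
force: [0.6, -0.2, 0.0]
gripper_width: 0.1
gripper_force: 0.0
```

```bash
python3 q.py
python3 - <<'E'
from h import *
p=viewer.grab_frame('scene'); cv2.imwrite('pics/s6.png',cv2.resize(p['img'][135:325,120:420,::-1],None,fx=2.6,fy=2.6,interpolation=cv2.INTER_CUBIC))
E
```

```text
scene hub 0.86 [629. -35.] r 22 ang -1
top hub 0.97 [601. -24.] r 12 ang 121
top ball 0.97 [505. -38.] r 102 ang -179
[433.79773607  44.33554427 378.94640278] [ 0.88497118 -0.25266843 -1.36302934]
```

View pics/s6.png

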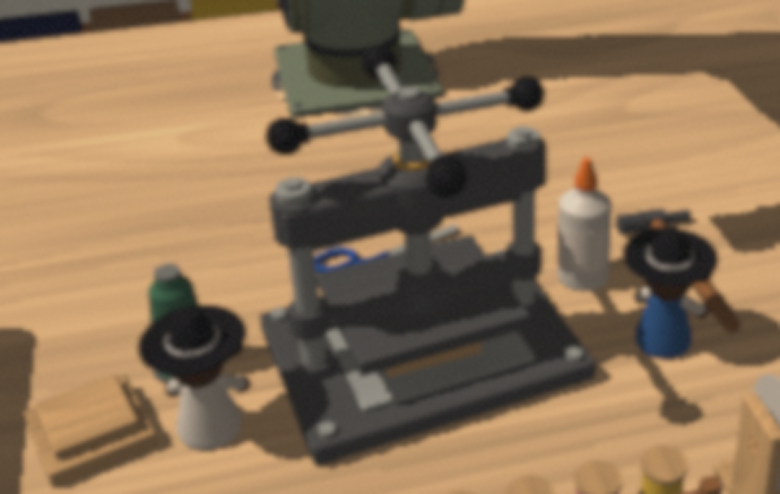

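The handle stayed where it was left, with the ball at about 180°. The platen is down at crop (430,340), the dolls, bottle and tools stand as before, and the hand is clear. I'll hand it in.

```bash
python3 -c "
from workcell import env
print(env.job_done())"
```

```text
the job is handed in; nothing more can be done
None
```

The press is closed on the plinth: the handle turned about 140° clockwise and stopped giving under a push of about 38 N, the hand is clear, nothing around it was disturbed, and the job is handed in (no verdict came back).

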